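Stand up the glued specimen block and hold it in the squeeze-grip press

TASK

The freshly glued resin specimen block has toppled over beside the little ratchet press: stand it upright on its black foot on the press bed, between the orange jaw and the black steel stop with its cream back or its beetle face towards the jaw, and let go of it. Then pump the press's two orange grips, squeezing them together and releasing, until the jaw presses the block firmly against the stop, its spring clearly pushed in but not to its end, and finish while still holding the grips squeezed. Move the jaw only with the grips, and leave the dishes and the jar where they are.

Things in the scene. Friction and masses are not known exactly. Their poses are not given: they have to be found in the camera images.
- block: amber resin block, beetle in one face, cream backing on the other, black foot: 44 (x) x 40 (y) x 95 mm tall (z), 0.15-0.3 kg, loose. Origin: underside centre of the foot; z foot to top, +x out of the beetle face. Starts lying on its cream back, x up, its top pointing roughly to the robot's right. Grasp across y; it is pressed on its x faces. Over 18 N from the jaw ruins it
- press: blue ratchet press screwed to the bench. Origin on the bench under the block's place (x = 0, y about 0). y: pressing direction, roughly robot left; z up. Grey metal bed 12 mm high, 100 mm wide, y -220 to +70 mm. Free room for the block: y from the jaw face (-36 mm at the start) to the stop's face. Blue housing 50 mm wide, y -200 to -100, top at 56 mm, carries the grips; rack sticks out behind
- stop: black steel stop, fixed on the bed at its +y end (at another place along y each time), axes as the press's, 50 mm wide in x, top 58 mm above the bench. Origin: underside centre, 12 mm above the bench; its flat pressing face lies 8 mm from the origin towards -y (at press y = +32 to +42 mm) and looks to -y
- jaw_pad: orange pad of the moving jaw, 44 mm wide in x, 14 mm thick, 14 to 58 mm above the bench; axes as the press's. Origin: lower edge of its flat pressing face (which looks to +y), middle of its width. Do not touch it with the robot
- crosshead: dark steel plate 44 x 8 x 42 mm on the ram, behind the jaw pad, that carries the pad by two rods and a spring. Its +y face lies 30 mm behind the pad's back when the spring is free. Do not touch it with the robot
- ram (a joint): advance of the ratchet ram towards the stop, m, 0 at the start. It has 7 mm teeth: each full squeeze and full release of the grips advances it by 7 mm (the first one by 10.6 mm), while the grips close; on releasing it stays where it is. Squeezes of less than two thirds may gain nothing. It cannot be drawn back
- jaw (a joint): how far the jaw pad has been pushed back against its spring, m: 0 free, end of travel 0.022; 0.5 N per mm. The pad advances with the ram minus this. 1 to 2.1 N (2 to 4.2 mm) just slides the block along the bed towards the stop; more means that it is pressed against the stop
- trigger (a joint): squeeze of the grips, rad: 0 released (the spring returns them), 0.15 fully squeezed; both grips are geared together and move equally
- grip_mid (a point): point midway between the two grips (fixed to the press): x = 0, y = -150 mm, 125 mm above the bench
- grip_a: orange round bar, 18 mm thick, 44 mm long along the press's x, on a lever hinged 75 mm below; the +y one. Origin: its centre, 125 mm high. The pair is 66 mm over the outsides (along press y) released, 44 mm fully squeezed: pinch from above with fingers on the outer sides. Pinch needed: 10 N with the jaw free, up to 16 N with it pressing
- grip_b: the same, the grip on the -y side
- dish_seeds: closed petri dish of brown seeds, 90 mm across, 16 mm high (bystander, leave alone). Origin: underside centre
- dish_moss: closed petri dish of green moss, 90 mm across, 16 mm high (bystander). Origin: underside centre
- bottle: amber jar with white cap, 50 mm across, 100 mm high (bystander). Origin: underside centre

How it is judged:
By the outcome, as a careful person would: the job done as asked, in the order asked, and still so for the second after the job is handed in, while the arm keeps its last pose, push and grip.
It also fails if it takes over 67 s, if anything falls off the work surface, if the arm or the gripper's body presses on something with over 40 N, if the wrist force passes 120 N, or if a joint passes its speed limit or range.

ROBOT

A 6-joint arm with a two-finger parallel gripper is mounted at the origin on the work surface. World frame = base frame: x ahead of the robot, y to its left, z up, the work surface at z = 0. Lengths are in mm, angles in degrees, forces in N, time in s.
With the tool pointing down it reaches from about 300 to 850 mm from the base axis. Payload 4.2 kg.
Tool frame: the origin (TCP) lies midway between the tips of the shut fingers; the grasp point (between the pads) lies 19 mm behind it (env.grip_point_offset is the distance from the TCP to the grasp point, in mm); z points along the fingers, x is the direction in which the jaws open and shut, and the axes are right-handed (so a half turn about z gives the same grasp; the last joint's range is limited). The gripper opens to 91 mm and grips with 3 to 60 N. Pads are 32 mm wide; open, the fingers measure 118 mm over their backs; the gripper's body (76 mm by 178 mm) begins 60 mm behind the grasp point.
Start: joints at [-71.849, 18.312, 89.639, -0, 72.044, -1.146], TCP at [190.023, -542.71, 213.976] pointing down, gripper open.
Joint ranges: [-177.97, 177.97], [-48.28, 115.42], [12.27, 149.76], [-77.06, 257.06], [2.81, 150.46], [-146.56, 146.56]. Speed limits (degrees/s): [147.25, 147.25, 180, 180, 180, 180].

INTERFACE

Orientations are given as [roll, pitch, yaw] about the fixed x, y, z axes, in that order (R = Rz(yaw) Ry(pitch) Rx(roll)).
In Python, from workcell import env gives the robot as it stands.
- The arm moves only by the shell command python3 -m pendant 'ROWS' [FORCE]. ROWS is JSON, a list of rows, each an object with "xyz": the shift along the tool's x, y, z in m, a list of three; "roll": the turn about the tool's z in degrees; "jaw": the closure, from 0 (fully open) to 1 (shut). A call has exactly 8 rows; each row is the pose to reach, as a shift and turn from the pose commanded when the call began, along the tool's axes at that moment; what a row does not reach only later rows make up. A row lasts 1/8 s, in which the tool goes at most 62.5 mm and 10.7 degrees, less where a joint would pass 70% of its speed; a pose out of reach is approached as far as the arm can. A call with a gripper value outside its range is refused whole. The fingers move at their own pace and stop on an object; FORCE is the grip in N (left out, the last holds). Time passes only in rows, so rows that repeat a pose let the fingers close, or fill a call up. It gives the time, the measured TCP pose, the force and the opening at its end, in the units of the state.
- env.state(): the state, without advancing time (a new reading comes with each control period).
- env.grab_frame(name): name is "side" or "top" or "wrist"; returns (picture, depth): 400x640x3 uint8, blue, green, red; 400x640 float32, mm along the optical axis (not along the pixel's ray), 0 where there is no reading.
- env.camera_params(name): a dict with "camera_matrix" (3x3 intrinsics, pixels), "cam_to_world" (4x4, takes a point from camera to world coordinates); the wrist camera has in their place "hand_eye" (4x4, takes a point from camera to tool coordinates, whose origin is the TCP and whose axes are the tool frame's). Camera axes: x right, y up, looking along -z (the intrinsics and any distortion apply to the point x, -y, -z); pixel columns grow to the right and rows downward; lengths in mm; the calibration is good to about 2 mm. A picture is of the moment at which its call begins: read the wrist's pose just before it. camera_params takes no time and is no camera call.
- env.job_done(): hands the job in, once; it reports no verdict.
The state is a dict: "time_s": time; "qpos": joint angles; "qvel": joint speeds; "effort": joint torques, N m; "ee_pos": TCP position; "ee_rot": TCP orientation; "force": force on the tool from outside, world axes, zero at the start; "torque": the same for the moment, N m; "gripper_width": finger opening in mm.
Only numpy, scipy, OpenCV 4.12 (cv2) and the standard library are available. Lean on these libraries where they do the work, as an engineer would, in place of code of your own. Each camera call takes 0.05 s, during which the arm holds its last target. There are 200 camera calls.

## Working session

There is one attempt and no reset: what is moved stays moved. The work goes in short steps, Python scripts to look and compute and a shell command to move; the robot and the scene stay as the last step left them, time stands still between calls to the robot, and variables do not carry over. Pictures are saved under pics/ and viewed, about 8 in all and at most 12, crops included, and the job is handed in when it is done.

```bash
ls; mkdir -p pics
python3 - <<'E'
from workcell import env
import cv2,numpy as np
for n in("side","top"):
    p,d=env.grab_frame(n);cv2.imwrite(f"pics/{n}0.png",p);np.save(f"pics/{n}0.npy",d)
    c=env.camera_params(n);print({k:np.round(v,3).tolist() for k,v in c.items()})
print(env.state())
print(env.camera_params("wrist"))
E
```

```text
pics
{'camera_matrix': [[453.057, 0.0, 320.983], [0.0, 453.057, 200.264], [0.0, 0.0, 1.0]], 'cam_to_world': [[-0.936, 0.26, -0.238, 349.643], [-0.352, -0.65, 0.673, 650.776], [0.02, 0.714, 0.7, 786.093], [0.0, 0.0, 0.0, 1.0]]}
{'camera_matrix': [[457.992, 0.0, 321.148], [0.0, 457.992, 192.806], [0.0, 0.0, 1.0]], 'cam_to_world': [[0.029, 0.985, -0.169, 370.952], [-1.0, 0.03, 0.006, -0.37], [0.011, 0.169, 0.986, 1334.605], [0.0, 0.0, 0.0, 1.0]]}
{'time_s': 0.1, 'qpos': array([-7.18483829e+01,  1.83490454e+01,  8.96974610e+01, -7.02978033e-04,
        7.20426107e+01, -1.14442591e+00]), 'qvel': array([-0.06781765, -0.03089525, -0.15793908,  0.10106756,  0.07036333,
        0.00996436]), 'effort': array([ 5.35365689e-04, -4.13331521e+01, -2.32508451e+01,  7.29101943e-02,
        4.22098394e-02, -5.12295810e-05]), 'ee_pos': array([ 189.88660715, -542.28963165,  213.20688588]), 'ee_rot': array([-1.79998888e+02,  8.91127273e-02, -7.07037389e+01]), 'force': array([0.48227354, 0.31503513, 0.01495033]), 'torque': array([-0.02584836, -0.04619815,  0.04483311]), 'gripper_width': 91.18545284979942}
{'camera_matrix': array([[278.8326372 ,   0.        , 317.65792021],
       [  0.        , 278.8326372 , 199.39083933],
       [  0.        ,   0.        ,   1.        ]]), 'hand_eye': array([[ 9.99999861e-01,  4.26742591e-04,  3.08615498e-04,
         8.07313210e-01],
       [ 4.93496085e-04, -9.63920823e-01, -2.66188661e-01,
        -7.48991053e+01],
       [ 1.83886865e-04,  2.66188777e-01, -9.63920900e-01,
        -1.70288847e+02],
       [ 0.00000000e+00,  0.00000000e+00,  0.00000000e+00,
         1.00000000e+00]])}
```

View pics/top0.png

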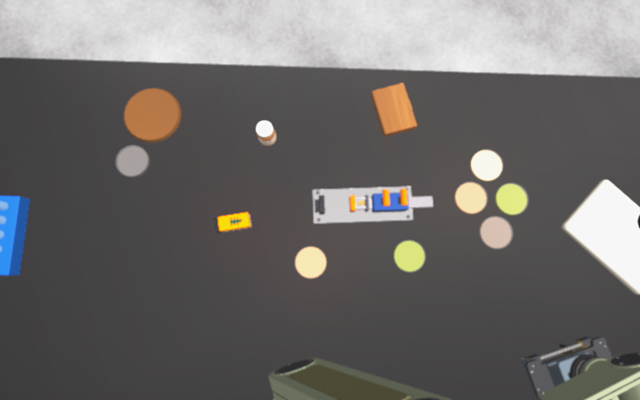

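View pics/side0.png

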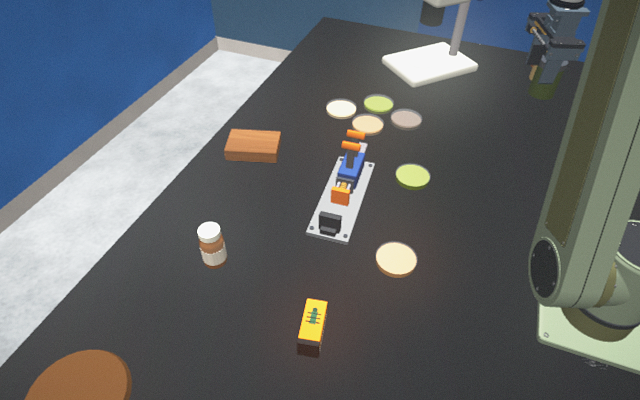

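The top view shows the block at about (234,222), its top to the right, and the press from (313,206) to (433,202). The stop is at (320,204), the jaw at (357,203) and the grips at (386,198) and (404,197). In the side view the block is at (313,325), the stop at (330,223) and the grips at (351,146) and (356,134). Next I measure them in both views.

```bash
cat > h.py <<'E'
import numpy as np,cv2
from workcell import env
def T_of(n,st=None):
    c=env.camera_params(n)
    if n!="wrist": return c["camera_matrix"],c["cam_to_world"]
    from scipy.spatial.transform import Rotation as R
    T=np.eye(4);T[:3,:3]=R.from_euler("xyz",st["ee_rot"],degrees=True).as_matrix();T[:3,3]=st["ee_pos"]
    return c["camera_matrix"],T@c["hand_eye"]
def cloud(d,K,T):
    v,u=np.indices(d.shape);x=(u-K[0,2])/K[0,0]*d;y=(v-K[1,2])/K[1,1]*d
    return np.stack([x,-y,-d],-1)@T[:3,:3].T+T[:3,3]
def ray(px,K,T):
    r=T[:3,:3]@np.array([(px[0]-K[0,2])/K[0,0],-(px[1]-K[1,2])/K[1,1],-1]);return T[:3,3],r
def at_z(px,z,K,T):
    o,r=ray(px,K,T);return o+r*(z-o[2])/r[2]
def tri(p1,c1,p2,c2):
    (o1,a),(o2,b)=ray(p1,*c1),ray(p2,*c2);s=np.linalg.lstsq(np.c_[a,-b],o2-o1,rcond=None)[0]
    P,Q=o1+a*s[0],o2+b*s[1];return (P+Q)/2,np.linalg.norm(P-Q)
E
python3 - <<'E'
from h import *
ims=[]
for n in("top","side"):
    p=cv2.imread(f"pics/{n}0.png");d=np.load(f"pics/{n}0.npy");K,T=T_of(n);W=cloud(d,K,T)
    hsv=cv2.cvtColor(p,cv2.COLOR_BGR2HSV)
    def rep(name,lo,hi,box,zmin=-99):
        x0,y0,x1,y1=box
        m=np.zeros(d.shape,bool);m[y0:y1,x0:x1]=True
        m&=(cv2.inRange(hsv,lo,hi)>0)&(d>0)&(W[...,2]>zmin)
        k,l,s,c=cv2.connectedComponentsWithStats(m.astype(np.uint8))
        for i in range(1,k):
            if s[i,4]<8:continue
            P=W[l==i];r=cv2.minAreaRect(P[:,:2].astype(np.float32))
            print(n,name,s[i],"z",np.percentile(P[:,2],[5,50,95]).round(1),"rect",np.round(r[0],1),np.round(r[1],1),round(r[2],1))
    bb=(200,200,265,245) if n=="top" else (285,285,345,370)
    pb=(300,175,440,230) if n=="top" else (300,120,380,245)
    rep("blockYellow",(18,120,120),(35,255,255),bb)
    rep("blockAny",(0,0,0),(180,255,255),bb,25)
    rep("orange",(5,150,150),(17,255,255),pb)
    rep("bed",(0,0,110),(180,40,255),pb)
    rep("black",(0,0,0),(180,255,70),pb,25)
    x0,y0,x1,y1=(205,175,440,245) if n=="top" else (280,110,400,370)
    c=p[y0:y1,x0:x1];f=min(800/c.shape[1],340/c.shape[0]) if n=="top" else 2
    ims.append(cv2.resize(c,None,fx=3.4 if n=="top" else 2.2,fy=3.4 if n=="top" else 2.2,interpolation=cv2.INTER_CUBIC))
cv2.imwrite("pics/c1.png",ims[0]);cv2.imwrite("pics/c2.png",ims[1])
E
```

```text
top blockYellow [218 212  32  19 417] z [41.3 45.7 50.1] rect [503.7 237.3] [39.9 86.7] 10.9
top blockAny [215 212  36  20 512] z [37.2 45.6 50.1] rect [503.2 241.8] [40.6 95.5] 10.9
top orange [400 189   7  16  36] z [ 93.6 131.6 135.6] rect [ 573.  -224.1] [40.9 11.5] 11.9
top orange [383 190   5  16  29] z [126.1 130.2 134.1] rect [ 569.2 -175. ] [40.6  9.3] 12.5
top orange [350 197   5  14  17] z [35.6 45.7 54.1] rect [561.9 -92.6] [38.8  7.8] 17.9
top bed [ 312  185  122   39 2811] z [ 2.5 14.  43.9] rect [ 572.3 -162.2] [107.  359.2] 3.7
side blockYellow [298 299  29  42 739] z [42.9 44.9 47.1] rect [508.9 222.1] [ 39.  111.9] 10.9
side blockAny [ 296  299   31   54 1143] z [32.4 44.7 47.1] rect [505.6 241.9] [40.3 97.2] 10.7
side orange [347 129  19  11  97] z [ 10.5 129.8 135.1] rect [ 596.9 -319.4] [ 50.  211.2] 15.0
side orange [342 141  18  10  99] z [123.3 129.7 135.3] rect [ 609.5 -258.8] [ 40.  202.5] 24.4
side orange [331 190  19  15 216] z [22.2 40.6 57.7] rect [565.7 -92.8] [42.  11.9] 16.2
side bed [359 142   9  11  66] z [ 0.2 28.7 32.1] rect [ 579.6 -331.4] [21.3 84.7] 10.1
side bed [ 306  156   69   88 2093] z [ 9.8 13.1 56.8] rect [ 571.4 -139.1] [101.1 310.1] 4.0
side bed [347 183   4   6  21] z [38.6 47.6 51.4] rect [ 558.2 -129.6] [15.6  7.2] 89.7
side bed [321 227  14   6  44] z [24.3 27.  28.9] rect [561.4   1.9] [32.8 10.1] 3.2
side black [319 216  22  14 195] z [30.3 44.6 57.7] rect [559.7  -3.7] [47.9 13.8] 15.1
```

View pics/c1.png

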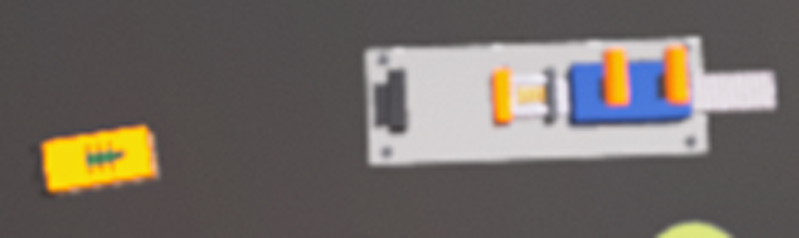

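```bash
cat >> h.py <<'E'
def delta(tx,ty,tz,yaw,st=None):
    st=st or env.state();y=np.radians(st["ee_rot"][2]);d=np.array([tx,ty,tz])-st["ee_pos"]
    dy=(yaw-st["ee_rot"][2]+180)%360-180
    print("xyz m",np.round([np.cos(y)*d[0]+np.sin(y)*d[1],np.sin(y)*d[0]-np.cos(y)*d[1],-d[2]],1)/1000,"roll",round(-dy,1))
E
python3 - <<'E'
from h import *
delta(511,206.5,160,10.9)
K,T=T_of("top")
C=np.array([at_z((x/3.4+205-.35,y/3.4+175-.35),12,K,T)[:2] for x,y in [(367,48),(700,38),(707,152),(370,165)]])
print(C.round(1),C.mean(0).round(1))
r=cv2.minAreaRect(C.astype(np.float32));print(r)
E
```

```text
xyz m [-0.6006 -0.5505  0.0532] roll -81.6
[[ 609.3   17.1]
 [ 627.  -270.8]
 [ 527.9 -276.4]
 [ 508.1   11.2]] [ 568.1 -129.8]
((567.5548095703125, -129.8043212890625), (101.32059478759766, 288.86444091796875), 3.524306058883667)
```

```bash
python3 -m pendant '[{"xyz":[-0.04,-0.037,0],"roll":-8,"jaw":0},{"xyz":[-0.08,-0.073,0],"roll":-16,"jaw":0},{"xyz":[-0.12,-0.11,0],"roll":-25,"jaw":0},{"xyz":[-0.16,-0.147,0],"roll":-33,"jaw":0},{"xyz":[-0.2,-0.183,0],"roll":-41,"jaw":0},{"xyz":[-0.24,-0.22,0],"roll":-49,"jaw":0},{"xyz":[-0.28,-0.257,0],"roll":-57,"jaw":0},{"xyz":[-0.32,-0.293,0],"roll":-65,"jaw":0}]'; python3 -c "
from h import *
delta(511,206.5,160,10.9)"
```

```text
time_s: 1.1
ee_pos: [361.1, -142.1, 213.9]
ee_rot: [180.0, -0.0, -5.5]
force: [1.1, 0.3, -0.1]
gripper_width: 91.4
xyz m [ 0.1161 -0.3613  0.0539] roll -16.4
```

```bash
python3 -m pendant '[{"xyz":[0.02,-0.055,0.005],"roll":-4,"jaw":0},{"xyz":[0.037,-0.11,0.01],"roll":-8,"jaw":0},{"xyz":[0.055,-0.165,0.02],"roll":-12,"jaw":0},{"xyz":[0.073,-0.22,0.03],"roll":-16.5,"jaw":0},{"xyz":[0.09,-0.275,0.04],"roll":-16.5,"jaw":0},{"xyz":[0.108,-0.33,0.05],"roll":-16.5,"jaw":0},{"xyz":[0.116,-0.362,0.054],"roll":-16.5,"jaw":0},{"xyz":[0.116,-0.362,0.054],"roll":-16.5,"jaw":0}]' 3
python3 - <<'E'
from h import *
st=env.state();p,d=env.grab_frame("wrist");K,T=T_of("wrist",st);W=cloud(d,K,T)
cv2.imwrite("pics/w1.png",p)
m=(d>0)&(W[...,2]>36)&(W[...,2]<60)&(abs(W[...,0]-505)<80)&(abs(W[...,1]-240)<80)
P=W[m];print(m.sum(),np.percentile(P[:,2],[5,50,95]),cv2.minAreaRect(P[:,:2].astype(np.float32)))
delta(511,206.5,60,10.9)
E
```

```text
time_s: 2.1
ee_pos: [512.3, 206.6, 158.7]
ee_rot: [180.0, 0.1, 11.0]
force: [-0.6, -0.8, -0.5]
gripper_width: 91.2
3578 [42.21334342 43.52301291 44.79250822] ((505.00164794921875, 239.59930419921875), (40.01193618774414, 95.1818618774414), 10.750630378723145)
xyz m [-0.0005 -0.0014  0.0991] roll 0.0
```

View pics/w1.png

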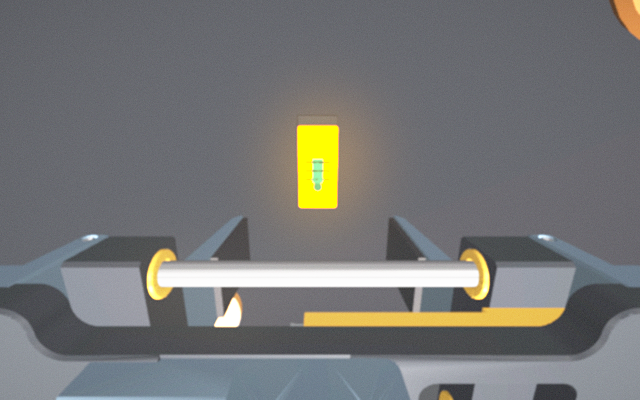

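The block spans (298–338, 117–208), with its dark foot at the image top. The measured centre is (505,240), top face 43.5 mm high, yaw 10.8°, which agrees with the fixed views. I descend near its top end and grip lightly, so it can swing upright when lifted.

```bash
python3 -m pendant '[{"xyz":[0,0.002,0.05],"roll":0,"jaw":0},{"xyz":[0,0.002,0.1],"roll":0,"jaw":0},{"xyz":[0,0.002,0.14],"roll":0,"jaw":0},{"xyz":[0,0.002,0.154],"roll":0,"jaw":0},{"xyz":[0,0.002,0.154],"roll":0,"jaw":0},{"xyz":[0,0.002,0.154],"roll":0,"jaw":1},{"xyz":[0,0.002,0.154],"roll":0,"jaw":1},{"xyz":[0,0.002,0.154],"roll":0,"jaw":1}]' 4
python3 -m pendant '[{"xyz":[0,0,0],"roll":0,"jaw":1},{"xyz":[0,0,0],"roll":0,"jaw":1},{"xyz":[0,-0.003,-0.015],"roll":0,"jaw":1},{"xyz":[0,-0.008,-0.03],"roll":0,"jaw":1},{"xyz":[0,-0.015,-0.045],"roll":0,"jaw":1},{"xyz":[0,-0.023,-0.06],"roll":0,"jaw":1},{"xyz":[0,-0.035,-0.075],"roll":0,"jaw":1},{"xyz":[0,-0.05,-0.085],"roll":0,"jaw":1}]' 4
python3 - <<'E'
from h import *
st=env.state()
K,T=T_of("side");p,d=env.grab_frame("side");cv2.imwrite("pics/s2.png",cv2.resize(p[180:380,230:430],None,fx=3,fy=3));E=0
E
```

```text
time_s: 3.15
ee_pos: [513.1, 203.1, 6.9]
ee_rot: [-180.0, -0.1, 10.8]
force: [-0.3, -0.8, -0.1]
gripper_width: 63.7
time_s: 4.15
ee_pos: [503.3, 253.1, 92.2]
ee_rot: [-180.0, -0.1, 10.8]
force: [0.3, 0.5, -1.6]
gripper_width: 40.1
```

View pics/s2.png

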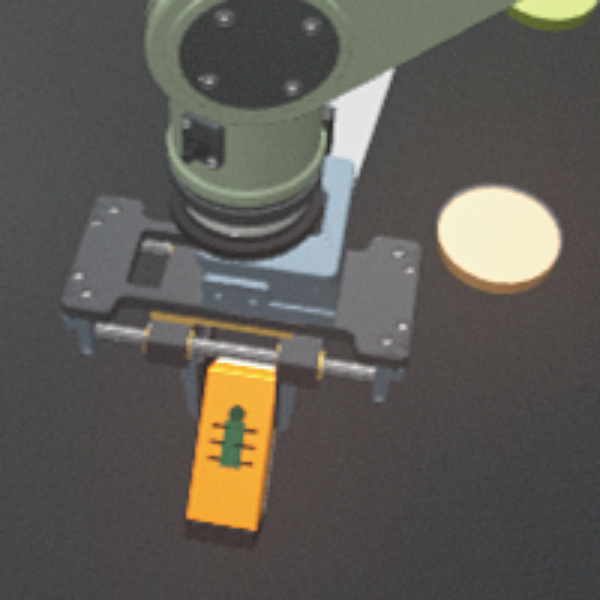

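The block hangs from the fingers with its beetle face towards the camera and its foot at about (225,535) in the crop. I check its tilt from the depth image.

```bash
cat >> h.py <<'E'
def blockface(box=None,n="side",crop=None):
    K,T=T_of(n);p,d=env.grab_frame(n);W=cloud(d,K,T);h=cv2.cvtColor(p,cv2.COLOR_BGR2HSV)
    m=(cv2.inRange(h,(12,130,120),(35,255,255))>0)&(d>0);x0,y0,x1,y1=box;b=np.zeros_like(m);b[y0:y1,x0:x1]=1;m&=b
    P=W[m];N=None;c=np.median(P,0);Q=P
    for _ in range(5):
        c=Q.mean(0);N=np.linalg.svd(Q-c)[2][2];Q=P[abs((P-c)@N)<3]
    N*=np.sign(N[1]);print("face n",N.round(3),"c",c.round(1),len(Q),len(P),"z range",np.percentile(Q[:,2],[1,99]).round(1),"x",np.percentile(Q[:,0],[2,98]).round(1),"pitch",np.degrees(np.arcsin(N[2])).round(1),"yaw",np.degrees(np.arctan2(-N[0],N[1])).round(1),"face pt y")
E
python3 -c "
from h import *
print(env.state()['force'])
blockface((285,290,335,365))"
```

```text
[ 0.09983377  1.60405174 -1.2707966 ]
face n [-0.124  0.645  0.754] c [497.5 291.1  99.5] 1049 1195 z range [ 72.1 127.3] x [476.4 518.5] pitch 48.9 yaw 10.9 face pt y
```

```bash
python3 -m pendant '[{"xyz":[0,0,0.015],"roll":0,"jaw":1},{"xyz":[0,0,0.02],"roll":0,"jaw":1},{"xyz":[0,0,0.02],"roll":0,"jaw":1},{"xyz":[0,0,-0.03],"roll":0,"jaw":1},{"xyz":[0,0,-0.03],"roll":0,"jaw":1},{"xyz":[0,0,0.015],"roll":0,"jaw":1},{"xyz":[0,0,0.015],"roll":0,"jaw":1},{"xyz":[0,0,0],"roll":0,"jaw":1}]' 3; python3 -c "
from h import *
print(env.state()['force'])
blockface((270,270,345,380))"
```

```text
time_s: 5.25
ee_pos: [502.1, 251.4, 90.4]
ee_rot: [179.9, 0.2, 10.8]
force: [0.4, -0.8, -2.6]
gripper_width: 40.1
[ 0.3830079  -0.84855345 -2.64004932]
face n [-0.179  0.913  0.366] c [497.3 278.1  85.9] 810 1092 z range [ 46.3 123.3] x [477.5 517.2] pitch 21.5 yaw 11.1 face pt y
```

```bash
python3 -m pendant '[{"xyz":[0,0,0.01],"roll":0,"jaw":1},{"xyz":[0,0,0.01],"roll":0,"jaw":1},{"xyz":[0,0,-0.04],"roll":0,"jaw":1},{"xyz":[0,0,-0.04],"roll":0,"jaw":1},{"xyz":[0,0,0.01],"roll":0,"jaw":1},{"xyz":[0,0,-0.04],"roll":0,"jaw":1},{"xyz":[0,0,-0.02],"roll":0,"jaw":1},{"xyz":[0,0,0],"roll":0,"jaw":1}]' 3; python3 -c "
from h import *
print(env.state()['force'])
blockface((270,270,345,380))"
```

```text
time_s: 6.3
ee_pos: [503.1, 252.7, 92.9]
ee_rot: [-179.9, -0.0, 10.8]
force: [-4.6, -0.0, 13.6]
gripper_width: 79.0
[-4.61492028 -0.03218338 13.59643394]
face n [-0.58   0.787  0.209] c [499.4 281.3  79. ] 386 1206 z range [ 35.9 201.3] x [469.9 547.3] pitch 12.1 yaw 36.4 face pt y
```

Run:
```python
from h import *
st=env.state();print(st["time_s"],st["gripper_width"],st["force"])
p,d=env.grab_frame("side");cv2.imwrite("pics/s3.png",cv2.resize(p[180:380,200:430],None,fx=2.6,fy=2.6))
```

```text
6.35 90.47258355363745 [-6.53903222 -1.69957894  9.76758506]
```

View pics/s3.png

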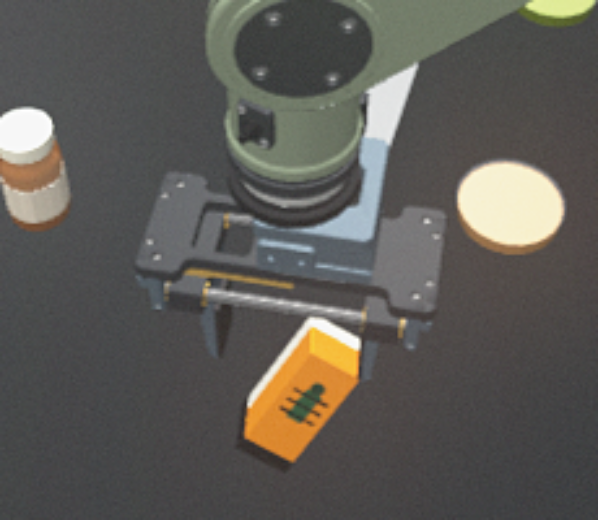

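The block has slipped diagonal in the fingers and is tilted sideways about (305,395). I open the fingers gently, lift, and start over.

```bash
python3 -m pendant '[{"xyz":[0,0,0],"roll":0,"jaw":0},{"xyz":[0,0,0],"roll":0,"jaw":0},{"xyz":[0,0,-0.02],"roll":0,"jaw":0},{"xyz":[0,0,-0.05],"roll":0,"jaw":0},{"xyz":[0,0,-0.09],"roll":0,"jaw":0},{"xyz":[0,0,-0.14],"roll":0,"jaw":0},{"xyz":[0,0.05,-0.15],"roll":0,"jaw":0},{"xyz":[0,0.06,-0.15],"roll":0,"jaw":0}]'
python3 - <<'E'
from h import *
st=env.state();print(st["time_s"],st["ee_pos"],st["gripper_width"],st["force"])
p,d=env.grab_frame("wrist");q,e=env.grab_frame("side")
for n,dd in(("wrist",d),("side",e)):
    K,T=T_of(n,st);W=cloud(dd,K,T)
    m=(dd>0)&(W[...,2]>15)&(W[...,2]<120)&(abs(W[...,0]-505)<100)&(abs(W[...,1]-265)<75)
    m=m.astype(np.uint8);k,l,s,c=cv2.connectedComponentsWithStats(m)
    for i in range(1,k):
        if s[i,4]>100:
            P=W[l==i];print(n,s[i],np.percentile(P[:,2],[5,50,95]).round(1),cv2.minAreaRect(P[P[:,2]>P[:,2].max()-8][:,:2].astype(np.float32)))
cv2.imwrite("pics/b4.png",np.hstack([cv2.resize(p[0:260,180:440],(400,400)),cv2.resize(q[220:380,230:390],(400,400))]))
E
```

```text
time_s: 7.4
ee_pos: [514.9, 191.4, 241.7]
ee_rot: [180.0, -0.1, 10.7]
force: [-0.4, -0.1, -0.7]
gripper_width: 91.3
7.4 [514.89579978 191.38010649 241.68129679] 91.30355954270226 [-0.44690518 -0.09081197 -0.71119825]
wrist [ 239   94   71   60 2388] [38.  39.5 40.8] ((439.34930419921875, 249.531982421875), (95.37709045410156, 43.85822296142578), 32.56474304199219)
side [ 316  324   52   38 1401] [21.1 40.5 42.9] ((440.32684326171875, 252.07894897460938), (94.52972412109375, 46.40135192871094), 31.41027069091797)
```

View pics/b4.png

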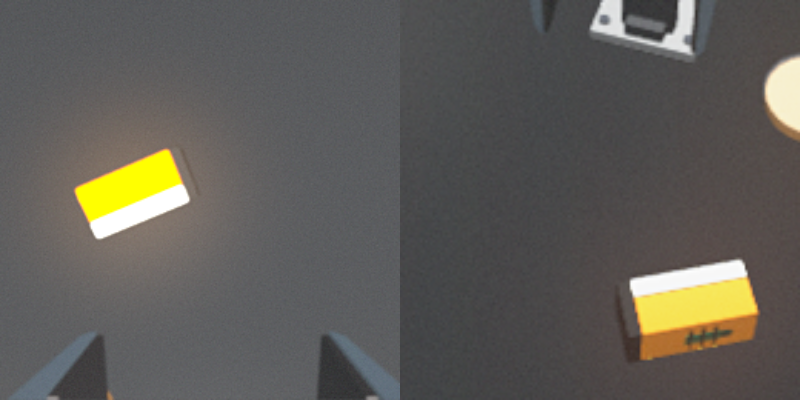

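The block now lies on its y side. In the left half of the picture (wrist view) it spans (75–195, 150–238), with the dark foot at the right, towards +x, and the cream back at the bottom. Its top is 40 mm high, its centre is (439.5,250) and the foot direction is about 32°. I will stand it up the same way, gripping across x at the top end, swing it gently, and then let the bench finish the turn.

```bash
python3 -c "
from h import *
delta(406.5,229.3,60,-58)"
```

```text
xyz m [-0.0989 -0.0564  0.1802] roll 68.7
```

```bash
python3 -m pendant '[{"xyz":[-0.03,-0.016,0.02],"roll":10,"jaw":0},{"xyz":[-0.06,-0.032,0.05],"roll":20,"jaw":0},{"xyz":[-0.08,-0.045,0.08],"roll":30,"jaw":0},{"xyz":[-0.099,-0.056,0.11],"roll":40,"jaw":0},{"xyz":[-0.099,-0.056,0.13],"roll":50,"jaw":0},{"xyz":[-0.099,-0.056,0.15],"roll":60,"jaw":0},{"xyz":[-0.099,-0.056,0.17],"roll":68.7,"jaw":0},{"xyz":[-0.099,-0.056,0.17],"roll":68.7,"jaw":0}]' 4; python3 -c "
from h import *
delta(406.5,229.3,4,-58)"
```

```text
time_s: 8.5
ee_pos: [404.8, 229.4, 69.0]
ee_rot: [179.7, 0.0, -57.8]
force: [1.1, 0.3, 0.6]
gripper_width: 91.5
xyz m [ 0.001  -0.0014  0.065 ] roll 0.2
```

```bash
python3 -m pendant '[{"xyz":[0,0,0.04],"roll":0,"jaw":0},{"xyz":[0,0,0.066],"roll":0,"jaw":0},{"xyz":[0,0,0.066],"roll":0,"jaw":0},{"xyz":[0,0,0.066],"roll":0,"jaw":1},{"xyz":[0,0,0.066],"roll":0,"jaw":1},{"xyz":[0,0,0.066],"roll":0,"jaw":1},{"xyz":[0,0,0.066],"roll":0,"jaw":1},{"xyz":[0,0,0.066],"roll":0,"jaw":1}]' 4
python3 -m pendant '[{"xyz":[0,-0.003,-0.015],"roll":0,"jaw":1},{"xyz":[0,-0.008,-0.03],"roll":0,"jaw":1},{"xyz":[0,-0.015,-0.045],"roll":0,"jaw":1},{"xyz":[0,-0.023,-0.06],"roll":0,"jaw":1},{"xyz":[0,-0.035,-0.075],"roll":0,"jaw":1},{"xyz":[0,-0.05,-0.085],"roll":0,"jaw":1},{"xyz":[0,-0.05,-0.085],"roll":0,"jaw":1},{"xyz":[0,-0.05,-0.085],"roll":0,"jaw":1}]' 4
cat >> h.py <<'E'
def tilt(cx,cy,r=70,zlo=5,zhi=130,n="side",save=None,box=None):
    "dominant planes of non-bench points near cx,cy, from the side and top cameras"
    K,T=T_of(n);p,d=env.grab_frame(n);W=cloud(d,K,T);h=cv2.cvtColor(p,cv2.COLOR_BGR2HSV)
    m=(cv2.inRange(h,(12,110,90),(35,255,255))>0)&(d>0)&(np.hypot(W[...,0]-cx,W[...,1]-cy)<r)&(W[...,2]>zlo)&(W[...,2]<zhi)
    P=W[m];rng=np.random.default_rng(0)
    for k in range(2):
        if len(P)<60:break
        best=None
        for _ in range(300):
            a,b,c=P[rng.integers(len(P),size=3)];N=np.cross(b-a,c-a);L=np.linalg.norm(N)
            if L<50:continue
            i=abs((P-a)@(N/L))<2.5
            if best is None or i.sum()>best.sum():best=i
        Q=P[best];c=Q.mean(0);N=np.linalg.svd(Q-c)[2][2];N*=np.sign(N[2])
        print(n,"plane",N.round(2),"n",len(Q),"c",c.round(1),"z",np.percentile(Q[:,2],[1,99]).round(0));P=P[~best]
    if save:
        v,u=np.nonzero(m);u0,v0=int(u.mean()),int(v.mean());s=p[max(0,v0-90):v0+90,max(0,u0-110):u0+110];cv2.imwrite(save,cv2.resize(s,None,fx=2.6,fy=2.6))
E
python3 -c "
from h import *
s=env.state();print(s['force'],s['ee_pos'])
tilt(s['ee_pos'][0]+20,s['ee_pos'][1]+20)"
```

```text
time_s: 9.5
ee_pos: [406.8, 229.5, 5.1]
ee_rot: [-180.0, -0.0, -57.9]
force: [-1.1, 2.2, 1.3]
gripper_width: 43.7
time_s: 10.5
ee_pos: [447.8, 255.3, 89.0]
ee_rot: [179.8, 0.0, -57.9]
force: [-0.2, 0.3, -3.1]
gripper_width: 43.8
[-0.21215517  0.28205601 -3.10933927] [447.75142884 255.29628678  89.00231511]
side plane [0.62 0.42 0.67] n 419 c [480.9 287.4  81.4] z [ 60. 104.]
side plane [-0.53  0.85  0.  ] n 192 c [467.9 293.8  62.9] z [38. 95.]
```

```bash
python3 -m pendant '[{"xyz":[0,0,0.01],"roll":0,"jaw":1},{"xyz":[0,0,0.015],"roll":0,"jaw":1},{"xyz":[0,0,0.015],"roll":0,"jaw":1},{"xyz":[0,0,-0.025],"roll":0,"jaw":1},{"xyz":[0,0,-0.025],"roll":0,"jaw":1},{"xyz":[0,0,-0.01],"roll":0,"jaw":1},{"xyz":[0,0,0],"roll":0,"jaw":1},{"xyz":[0,0,0],"roll":0,"jaw":1}]' 3; python3 -c "
from h import *
s=env.state();print(s['force'],s['ee_pos'])
tilt(s['ee_pos'][0]+20,s['ee_pos'][1]+20,save='pics/t5.png')"
```

```text
time_s: 11.55
ee_pos: [447.6, 255.2, 87.6]
ee_rot: [179.7, 0.0, -57.9]
force: [0.4, -0.3, -2.3]
gripper_width: 44.0
[ 0.40540885 -0.28120156 -2.32906923] [447.55037898 255.23797508  87.57847763]
side plane [-0.5   0.86  0.06] n 171 c [448.5 281.   40.9] z [23. 74.]
side plane [0.81 0.54 0.2 ] n 126 c [467.2 275.6  56.1] z [30. 83.]
```

```bash
python3 -m pendant '[{"xyz":[0,0,0.005],"roll":0,"jaw":1},{"xyz":[0,-0.001,0.01],"roll":0,"jaw":1},{"xyz":[0,-0.003,0.014],"roll":0,"jaw":1},{"xyz":[0,-0.006,0.017],"roll":0,"jaw":1},{"xyz":[0,-0.009,0.019],"roll":0,"jaw":1},{"xyz":[0,-0.012,0.021],"roll":0,"jaw":1},{"xyz":[0,-0.015,0.023],"roll":0,"jaw":1},{"xyz":[0,-0.015,0.023],"roll":0,"jaw":1}]' 3; python3 -c "
from h import *
s=env.state();print(s['force'],s['ee_pos'])
tilt(s['ee_pos'][0]+5,s['ee_pos'][1]+10,save='pics/t6.png')"
```

```text
time_s: 12.6
ee_pos: [462.1, 264.2, 66.7]
ee_rot: [-180.0, -0.0, -57.9]
force: [1.4, 1.4, 2.0]
gripper_width: 43.8
[1.37405254 1.3922981  1.98169262] [462.11715493 264.2297143   66.70128195]
side plane [ 0.53 -0.84  0.12] n 60 c [452.5 283.9  17.7] z [ 9. 25.]
```

View pics/t6.png

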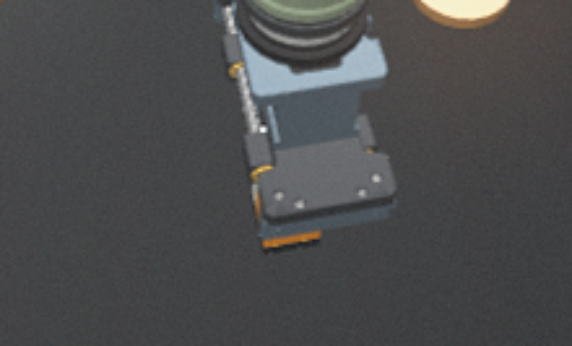

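The block's orange face just shows below the gripper at (263–320, 232–250), level, and the height of 86 mm fits an upright block. I release it and rise.

```bash
python3 -m pendant '[{"xyz":[0,0,0],"roll":0,"jaw":0.3},{"xyz":[0,0,0],"roll":0,"jaw":0.0},{"xyz":[0,0,0],"roll":0,"jaw":0},{"xyz":[0,0,-0.04],"roll":0,"jaw":0},{"xyz":[0,0,-0.08],"roll":0,"jaw":0},{"xyz":[0,0,-0.11],"roll":-10,"jaw":0},{"xyz":[0,0,-0.11],"roll":-20,"jaw":0},{"xyz":[0,0,-0.11],"roll":-30,"jaw":0}]' 3
python3 - <<'E'
from h import *
s=env.state();print(s['force'],s['ee_pos'])
tilt(462,264)
for n in("top","wrist"):
    p,d=env.grab_frame(n);K,T=T_of(n,s);W=cloud(d,K,T)
    m=(d>0)&(np.hypot(W[...,0]-462,W[...,1]-264)<60)&(W[...,2]>80)&(W[...,2]<105)
    if m.sum()>20:
        P=W[m];print(n,m.sum(),np.percentile(P[:,2],[5,50,95]).round(1),cv2.minAreaRect(P[:,:2].astype(np.float32)))
E
```

```text
time_s: 13.65
ee_pos: [461.7, 263.9, 177.3]
ee_rot: [-180.0, -0.0, -27.6]
force: [-0.6, -0.3, -0.2]
gripper_width: 91.2
[-0.55051467 -0.3493742  -0.16866775] [461.65071943 263.94805574 177.33556401]
side plane [-0.52  0.85  0.02] n 506 c [453.7 284.3  59.4] z [13. 98.]
side plane [ 0.01 -0.01  1.  ] n 306 c [461.8 270.1  96. ] z [94. 98.]
top 154 [ 85.   96.1 100.7] ((464.2463684082031, 261.4202880859375), (39.73088836669922, 34.48345184326172), 30.524799346923828)
wrist 1989 [90.  94.8 96. ] ((463.78643798828125, 264.60748291015625), (40.14918899536133, 44.12725067138672), 32.28623580932617)
```

The block stands upright: its top is flat at 95 mm, the centre is (463.8,264.6) and the beetle normal points to 122°. Now I regrasp across y.

```bash
python3 -m pendant '[{"xyz":[0.0015,-0.0015,0],"roll":-10,"jaw":0},{"xyz":[0.0015,-0.0015,0],"roll":-20,"jaw":0},{"xyz":[0.0015,-0.0015,0],"roll":-30,"jaw":0},{"xyz":[0.0015,-0.0015,0],"roll":-40,"jaw":0},{"xyz":[0.0015,-0.0015,0.02],"roll":-50,"jaw":0},{"xyz":[0.0015,-0.0015,0.045],"roll":-59.7,"jaw":0},{"xyz":[0.0015,-0.0015,0.06],"roll":-59.7,"jaw":0},{"xyz":[0.0015,-0.0015,0.06],"roll":-59.7,"jaw":0}]'
python3 -m pendant '[{"xyz":[0,0,0.03],"roll":0,"jaw":0},{"xyz":[0,0,0.058],"roll":0,"jaw":0},{"xyz":[0,0,0.058],"roll":0,"jaw":0},{"xyz":[0,0,0.058],"roll":0,"jaw":1},{"xyz":[0,0,0.058],"roll":0,"jaw":1},{"xyz":[0,0,0.058],"roll":0,"jaw":1},{"xyz":[0,0,0.058],"roll":0,"jaw":1},{"xyz":[0,0,0.058],"roll":0,"jaw":1}]' 15
python3 - <<'E'
from h import *
s=env.state();print(s['ee_pos'],s['ee_rot'])
# press, refined
p,d=env.grab_frame("top");K,T=T_of("top");h=cv2.cvtColor(p,cv2.COLOR_BGR2HSV)
p2,d2=env.grab_frame("side");cv2.imwrite("pics/press.png",cv2.resize(p2[120:250,290:390],None,fx=6,fy=4.6) if 0 else cv2.resize(p2[120:250,290:390],None,fx=4.6,fy=4.6,interpolation=cv2.INTER_CUBIC))
cv2.imwrite("pics/press_t.png",cv2.resize(p[170:240,305:440],None,fx=5.9,fy=5.9,interpolation=cv2.INTER_CUBIC))
E
```

```text
time_s: 14.8
ee_pos: [463.2, 264.3, 115.9]
ee_rot: [-180.0, 0.1, 31.6]
force: [-0.5, 0.1, 0.0]
gripper_width: 91.1
time_s: 15.8
ee_pos: [463.9, 264.7, 59.1]
ee_rot: [180.0, -0.0, 31.8]
force: [0.2, 0.1, 0.5]
gripper_width: 44.0
[463.86529061 264.66487015  59.0843552 ] [ 1.79994231e+02 -1.38335614e-02  3.17910518e+01]
```

View pics/press.png

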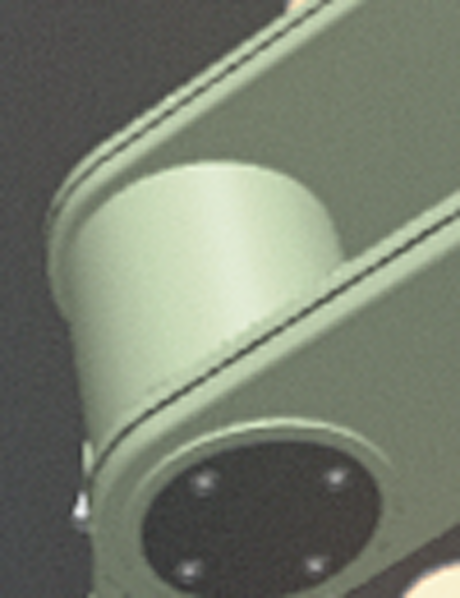

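The arm hides the press in that view, so I lift the block and look at the stop with the wrist camera on the way.

```bash
python3 -c "
from h import *
print(env.grab_frame('top')[0].shape,env.state()['gripper_width'])"
python3 -m pendant '[{"xyz":[0,0,-0.04],"roll":0,"jaw":1},{"xyz":[-0.01,0.03,-0.09],"roll":0,"jaw":1},{"xyz":[-0.025,0.08,-0.12],"roll":5,"jaw":1},{"xyz":[-0.04,0.135,-0.14],"roll":10,"jaw":1},{"xyz":[-0.057,0.19,-0.16],"roll":15,"jaw":1},{"xyz":[-0.073,0.245,-0.171],"roll":20,"jaw":1},{"xyz":[-0.09,0.3,-0.171],"roll":25,"jaw":1},{"xyz":[-0.107,0.355,-0.171],"roll":28.2,"jaw":1}]'
python3 -m pendant '[{"xyz":[-0.004,0.016,0],"roll":0,"jaw":1},{"xyz":[-0.004,0.016,0],"roll":0,"jaw":1},{"xyz":[-0.004,0.016,0],"roll":0,"jaw":1},{"xyz":[-0.004,0.016,0],"roll":0,"jaw":1},{"xyz":[-0.004,0.016,0],"roll":0,"jaw":1},{"xyz":[-0.004,0.016,0],"roll":0,"jaw":1},{"xyz":[-0.004,0.016,0],"roll":0,"jaw":1},{"xyz":[-0.004,0.016,0],"roll":0,"jaw":1}]'
python3 - <<'E'
from h import *
s=env.state();print(s['ee_pos'],s['ee_rot'],s['force'],s['gripper_width'])
p,d=env.grab_frame("wrist");K,T=T_of("wrist",s);W=cloud(d,K,T);np.save("pics/w7.npy",W);cv2.imwrite("pics/w7.png",p)
X=W.reshape(-1,3);ok=(d.ravel()>0)
m=ok&(X[:,2]>50)&(X[:,2]<66)&(abs(X[:,0]-563)<60)&(X[:,1]>-70)&(X[:,1]<60)
P=X[m];print("top of stop",m.sum(),np.percentile(P,[5,50,95],axis=0).round(1) if m.sum() else 0)
h=cv2.cvtColor(p,cv2.COLOR_BGR2HSV).reshape(-1,3)
m=ok&(X[:,2]>8)&(X[:,2]<17)&(X[:,0]>490)&(X[:,0]<640)&(X[:,1]>-90)&(X[:,1]<60)
P=X[m];print("bed",m.sum(),np.percentile(P,[1,50,99],axis=0).round(1),cv2.minAreaRect(P[:,:2].astype(np.float32)))
for y in range(-80,25,15):
    q=P[abs(P[:,1]-y)<3]; print(y,np.percentile(q[:,0],[1,99]).round(1) if len(q) else None)
E
```

```text
(400, 640, 3) 39.89571849404748
time_s: 16.95
ee_pos: [559.8, -95.2, 229.6]
ee_rot: [-180.0, 0.0, 3.5]
force: [0.3, 0.2, -2.1]
gripper_width: 39.8
time_s: 17.95
ee_pos: [557.0, -109.7, 230.0]
ee_rot: [180.0, -0.0, 3.6]
force: [0.2, -0.3, -2.2]
gripper_width: 39.8
[ 556.96299069 -109.65060586  229.95041174] [ 1.79994475e+02 -4.23178636e-03  3.59819191e+00] [ 0.20125402 -0.26662757 -2.16424133] 39.78404565656897
top of stop 638 [[539.7 -20.5  55.6]
 [561.9 -13.1  57.4]
 [584.1  -5.6  58.8]]
bed 4878 [[513.8 -89.1   9.5]
 [565.3 -44.4  11.5]
 [613.4  12.3  14.9]] ((563.6651611328125, -40.01586151123047), (100.059814453125, 104.73384857177734), 3.517141819000244)
-80 [516.8 615. ]
-65 [516.3 613.7]
-50 [516.  613.3]
-35 [513.7 612. ]
-20 [513.3 611.8]
-5 [512.6 610.4]
10 [515.2 610.1]
```

View pics/w7.png

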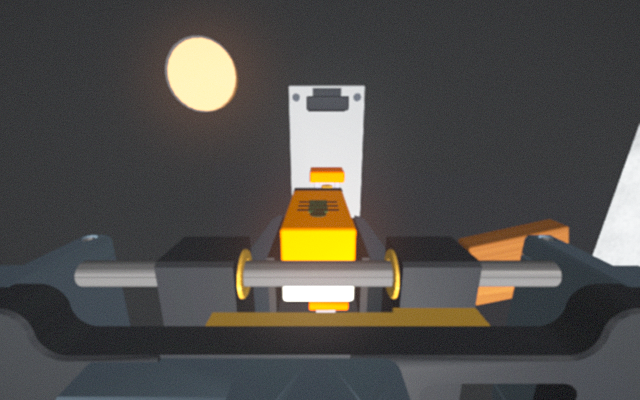

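The wrist view shows the stop at (327,100), the bed at (290–364, 87–215) and the jaw pad at (326,174). The stop face is at world y ≈ -21, the bed centreline at x ≈ 565 and the press yaw 3.6°, so the room runs from -93 to -21. I place the block with its centre at about y = -55.

```bash
python3 -m pendant '[{"xyz":[0.006,-0.027,0],"roll":0,"jaw":1},{"xyz":[0.0115,-0.0545,0],"roll":0,"jaw":1},{"xyz":[0.0115,-0.0545,0.03],"roll":0,"jaw":1},{"xyz":[0.0115,-0.0545,0.065],"roll":0,"jaw":1},{"xyz":[0.0115,-0.0545,0.1],"roll":0,"jaw":1},{"xyz":[0.0115,-0.0545,0.13],"roll":0,"jaw":1},{"xyz":[0.0115,-0.0545,0.145],"roll":0,"jaw":1},{"xyz":[0.0115,-0.0545,0.15],"roll":0,"jaw":1}]'
python3 -m pendant '[{"xyz":[0,0,0.003],"roll":0,"jaw":1},{"xyz":[0,0,0.005],"roll":0,"jaw":1},{"xyz":[0,0,0.006],"roll":0,"jaw":1},{"xyz":[0,0,0.007],"roll":0,"jaw":1},{"xyz":[0,0,0.008],"roll":0,"jaw":1},{"xyz":[0,0,0.0085],"roll":0,"jaw":1},{"xyz":[0,0,0.0085],"roll":0,"jaw":1},{"xyz":[0,0,0.0085],"roll":0,"jaw":1}]'
```

```text
time_s: 19.0
ee_pos: [565.0, -54.6, 79.5]
ee_rot: [-180.0, 0.0, 3.6]
force: [-0.8, -0.2, -1.8]
gripper_width: 40.1
time_s: 20.0
ee_pos: [565.0, -54.5, 71.5]
ee_rot: [180.0, -0.0, 3.6]
force: [-0.0, -0.2, -1.8]
gripper_width: 40.2
```

```bash
python3 -m pendant '[{"xyz":[0,0,0.001],"roll":0,"jaw":1},{"xyz":[0,0,0.0015],"roll":0,"jaw":1},{"xyz":[0,0,0.002],"roll":0,"jaw":1},{"xyz":[0,0,0.002],"roll":0,"jaw":1},{"xyz":[0,0,0.002],"roll":0,"jaw":1},{"xyz":[0,0,0.002],"roll":0,"jaw":1},{"xyz":[0,0,0.002],"roll":0,"jaw":1},{"xyz":[0,0,0.002],"roll":0,"jaw":1}]'
```

```text
time_s: 21.0
ee_pos: [565.2, -54.5, 71.0]
ee_rot: [180.0, -0.1, 3.6]
force: [-2.6, 0.5, 8.6]
gripper_width: 39.9
```

```bash
python3 -m pendant '[{"xyz":[0,0,0],"roll":0,"jaw":0.3},{"xyz":[0,0,0],"roll":0,"jaw":0},{"xyz":[0,0,0],"roll":0,"jaw":0},{"xyz":[0,0,-0.04],"roll":0,"jaw":0},{"xyz":[0,0,-0.09],"roll":0,"jaw":0},{"xyz":[0,0,-0.14],"roll":0,"jaw":0},{"xyz":[-0.01,0.03,-0.16],"roll":10,"jaw":0},{"xyz":[-0.02,0.06,-0.16],"roll":20,"jaw":0}]'
python3 -m pendant '[{"xyz":[0,0.03,0],"roll":10,"jaw":0},{"xyz":[0,0.06,0],"roll":20,"jaw":0},{"xyz":[0,0.08,0],"roll":30,"jaw":0},{"xyz":[0,0.08,0],"roll":40,"jaw":0},{"xyz":[0,0.08,0],"roll":50,"jaw":0},{"xyz":[0,0.08,0],"roll":60,"jaw":0},{"xyz":[0,0.08,0],"roll":70,"jaw":0},{"xyz":[0,0.08,0],"roll":70,"jaw":0}]'
cat > look.py <<'E'
from h import *
s=env.state();print(s['ee_pos'],s['ee_rot'][2],s['force'])
p,d=env.grab_frame("wrist");K,T=T_of("wrist",s);W=cloud(d,K,T);h=cv2.cvtColor(p,cv2.COLOR_BGR2HSV)
import sys;cv2.imwrite(sys.argv[1],p)
a=np.radians(3.6);ex=np.array([np.cos(a),np.sin(a)]);ey=np.array([-np.sin(a),np.cos(a)]);O=np.array([565,-57.])
L=(W[...,:2]-O)@np.c_[ex,ey];
def rep(n,m):
    k,l,st,c=cv2.connectedComponentsWithStats((m&(d>0)).astype(np.uint8))
    for i in range(1,k):
        if st[i,4]<40:continue
        q=l==i;print(n,st[i,:4],"px",L[q][:,0].min().round(1),L[q][:,0].max().round(1),"py",np.percentile(L[q][:,1],[1,50,99]).round(1),"z",np.percentile(W[q][:,2],[5,50,95]).round(1))
Z=W[...,2];near=(abs(L[...,0])<70)&(L[...,1]>-230)&(L[...,1]<80)
rep("grips",near&(Z>118)&(Z<140)&(L[...,1]<-100))
rep("blocktop",near&(Z>101)&(Z<112)&(L[...,1]>-60))
rep("h58",near&(Z>53)&(Z<63))
rep("crosshead",near&(Z>38)&(Z<53)&(L[...,1]>-100))
E
python3 look.py pics/w8.png
```

```text
time_s: 22.0
ee_pos: [549.8, -116.4, 231.7]
ee_rot: [-180.0, -0.3, -16.7]
force: [1.3, 0.0, -0.2]
gripper_width: 91.2
time_s: 23.0
ee_pos: [526.1, -192.4, 229.2]
ee_rot: [180.0, 0.0, -86.3]
force: [0.5, 0.8, -0.7]
gripper_width: 90.9
[ 526.13747714 -192.41817846  229.24286994] -86.28681643333871 [ 0.50910603  0.78084061 -0.69508646]
grips [301 129  19  47] px -21.6 21.9 py [-134.7 -126.3 -118. ] z [127.5 132.1 133.9]
grips [350 129  20  47] px -21.6 21.9 py [-182.7 -173.1 -165.5] z [126.6 132.1 133.9]
blocktop [165 130  48  39] px -19.6 20.1 py [-19.7   1.   23.3] z [104.7 106.5 107.8]
h58 [162 125  15  42] px -24.4 24.5 py [36.7 49.7 52.4] z [55.3 57.4 58.7]
h58 [291 125  82  41] px -23.5 24.8 py [-198.8 -149.5 -101.9] z [53.9 55.4 56.7]
h58 [219 129   8  34] px -19.1 20.1 py [-20.  -19.4 -17.9] z [53.4 58.  62.3]
h58 [237 128  15  37] px -22.0 21.2 py [-50.6 -44.2 -36.8] z [55.5 57.4 58.7]
h58 [274 128   8  37] px -22.0 21.3 py [-88.4 -84.7 -80.6] z [54.9 56.6 57.8]
crosshead [223 129   7  33] px -19.0 19.9 py [-19.9 -19.4 -18.6] z [38.9 45.4 52.1]
crosshead [249 128  26  35] px -21.1 21.1 py [-78.4 -60.7 -50. ] z [42.7 46.4 50.1]
crosshead [281 128   2  35] px -20.4 21.1 py [-88.5 -88.3 -88.2] z [39.2 46.6 51.9]
crosshead [256 140  18  12] px -7.3 6.7 py [-77.4 -65.5 -57.1] z [40.  48.4 51.7]
```

All the heights and sizes agree. The grip centre is at press (0,-150), the bars top out at 134 mm, the block is upright with y from -20 to +23, the jaw is at -36.8 and the stop face at 36.7. The spring therefore starts to load at about 29 mm of ram travel, and five squeezes (38.6 mm) should give about 10 mm of compression.

```bash
python3 -m pendant '[{"xyz":[0.0175,-0.047,0],"roll":0,"jaw":0},{"xyz":[0.0175,-0.047,0.02],"roll":0,"jaw":0},{"xyz":[0.0175,-0.047,0.05],"roll":0,"jaw":0},{"xyz":[0.0175,-0.047,0.08],"roll":0,"jaw":0},{"xyz":[0.0175,-0.047,0.105],"roll":0,"jaw":0},{"xyz":[0.0175,-0.047,0.123],"roll":0,"jaw":0},{"xyz":[0.0175,-0.047,0.123],"roll":0,"jaw":0.1},{"xyz":[0.0175,-0.047,0.123],"roll":0,"jaw":0.2}]' 25
python3 -m pendant '[{"xyz":[0,0,0],"roll":0,"jaw":1},{"xyz":[0,0,0],"roll":0,"jaw":1},{"xyz":[0,0,0],"roll":0,"jaw":1},{"xyz":[0,0,0],"roll":0,"jaw":1},{"xyz":[0,0,0],"roll":0,"jaw":1},{"xyz":[0,0,0],"roll":0,"jaw":1},{"xyz":[0,0,0],"roll":0,"jaw":1},{"xyz":[0,0,0],"roll":0,"jaw":1}]' 25; python3 look.py pics/w9.png | head -20
```

```text
time_s: 24.05
ee_pos: [574.8, -207.2, 107.2]
ee_rot: [-179.9, -0.0, -86.3]
force: [0.4, 0.2, 0.2]
gripper_width: 75.2
time_s: 25.05
ee_pos: [574.8, -206.5, 108.0]
ee_rot: [-179.9, 0.0, -86.4]
force: [-0.4, 2.9, 5.2]
gripper_width: 42.5
[ 574.84544044 -206.47008016  107.96705638] -86.40443896552767 [-0.39423508  2.89649991  5.17527845]
grips [258 214  54  46] px -5.3 22.8 py [-146.5 -136.2 -119.9] z [121.9 130.8 136.2]
grips [324 214  54  46] px -4.7 22.7 py [-180.9 -164.7 -154.4] z [122.2 130.7 136.2]
grips [286 287  22   4] px -21.7 -18.4 py [-143.7 -138.  -131.7] z [129.8 131.9 132.7]
grips [328 287  22   4] px -21.8 -18.4 py [-169.2 -163.  -157.2] z [129.9 131.9 133. ]
blocktop [ 50 208  82  52] px -16.3 20.8 py [-20.2  -2.6  23.2] z [102.3 106.3 107.5]
h58 [ 70 186  24  18] px 11.5 25.0 py [35.8 43.6 51.7] z [54.8 57.3 58.5]
h58 [258 186 120  55] px -22.8 25.2 py [-198.7 -150.  -102.1] z [54.  55.4 56.6]
h58 [166 190  25  50] px -20.8 22.4 py [-40.1 -34.  -26.5] z [54.3 57.2 58.4]
h58 [220 190  15  47] px -19.5 22.3 py [-78.  -74.4 -70. ] z [54.4 56.4 57.5]
h58 [103 192  64  48] px -19.1 20.7 py [-20.5 -19.3  20.6] z [53.9 58.2 62.4]
crosshead [ 76 183  32  15] px 15.5 25.2 py [35.6 37.1 50. ] z [39.  45.8 52.4]
crosshead [171 186  52  51] px -21.3 22.3 py [-66.6 -48.8 -30.5] z [40.7 46.9 51.4]
crosshead [222 186  17  51] px -21.7 22.4 py [-78.2 -77.6 -71.2] z [39.  45.8 52.3]
crosshead [112 188  60  48] px -19.0 20.8 py [-20.3 -18.9  21.4] z [39.8 47.7 52.4]
```

First squeeze: the pad advanced 10.3 mm to -26.5 and the pad–crosshead gap is still 30 mm. Next I repeat with release then squeeze.

```bash
for i in 1; do python3 -m pendant '[{"xyz":[0,0,0],"roll":0,"jaw":0.2},{"xyz":[0,0,0],"roll":0,"jaw":0.2},{"xyz":[0,0,0],"roll":0,"jaw":0.2},{"xyz":[0,0,0],"roll":0,"jaw":0.2},{"xyz":[0,0,0],"roll":0,"jaw":0.2},{"xyz":[0,0,0],"roll":0,"jaw":0.2},{"xyz":[0,0,0],"roll":0,"jaw":1},{"xyz":[0,0,0],"roll":0,"jaw":1}]' 25
python3 -m pendant '[{"xyz":[0,0,0],"roll":0,"jaw":1},{"xyz":[0,0,0],"roll":0,"jaw":1},{"xyz":[0,0,0],"roll":0,"jaw":1},{"xyz":[0,0,0],"roll":0,"jaw":1},{"xyz":[0,0,0],"roll":0,"jaw":1},{"xyz":[0,0,0],"roll":0,"jaw":1},{"xyz":[0,0,0],"roll":0,"jaw":0.2},{"xyz":[0,0,0],"roll":0,"jaw":0.2}]' 25
python3 look.py pics/w10.png | grep -E 'block|h58'
python3 -m pendant '[{"xyz":[0,0,0],"roll":0,"jaw":0.2},{"xyz":[0,0,0],"roll":0,"jaw":0.2},{"xyz":[0,0,0],"roll":0,"jaw":0.2},{"xyz":[0,0,0],"roll":0,"jaw":0.2},{"xyz":[0,0,0],"roll":0,"jaw":1},{"xyz":[0,0,0],"roll":0,"jaw":1},{"xyz":[0,0,0],"roll":0,"jaw":1},{"xyz":[0,0,0],"roll":0,"jaw":1}]' 25
python3 -m pendant '[{"xyz":[0,0,0],"roll":0,"jaw":1},{"xyz":[0,0,0],"roll":0,"jaw":1},{"xyz":[0,0,0],"roll":0,"jaw":1},{"xyz":[0,0,0],"roll":0,"jaw":0.2},{"xyz":[0,0,0],"roll":0,"jaw":0.2},{"xyz":[0,0,0],"roll":0,"jaw":0.2},{"xyz":[0,0,0],"roll":0,"jaw":0.2},{"xyz":[0,0,0],"roll":0,"jaw":0.2}]' 25
python3 look.py pics/w11.png | grep -E 'block|h58|cross'; done
```

```text
time_s: 26.1
ee_pos: [574.1, -206.5, 106.7]
ee_rot: [180.0, 0.0, -86.4]
force: [-1.1, 2.5, 3.3]
gripper_width: 56.0
time_s: 27.1
ee_pos: [574.3, -206.5, 106.2]
ee_rot: [-180.0, 0.0, -86.4]
force: [-0.1, 2.9, 0.5]
gripper_width: 59.6
blocktop [ 47 208  82  52] px -14.1 20.8 py [-20.   -1.1  23.2] z [102.5 106.3 107.4]
h58 [258 185 120  57] px -23.9 25.6 py [-198.1 -150.  -102.6] z [54.1 55.4 56.5]
h58 [ 68 186  25  18] px 11.4 25.1 py [35.8 43.5 51.8] z [54.  57.3 58.5]
h58 [100 189  83  48] px -19.3 22.4 py [-33.9 -24.9  18.9] z [54.7 57.5 61.8]
h58 [210 189  16  51] px -20.9 22.3 py [-71.  -67.6 -63.1] z [54.1 56.4 57.6]
time_s: 28.15
ee_pos: [574.2, -206.5, 106.9]
ee_rot: [-180.0, 0.0, -86.4]
force: [-1.0, 3.7, 5.1]
gripper_width: 42.7
time_s: 29.15
ee_pos: [574.2, -207.4, 106.3]
ee_rot: [180.0, -0.0, -86.4]
force: [0.5, -0.3, 0.4]
gripper_width: 73.5
blocktop [ 36 208  81  46] px -9.5 20.9 py [-14.1   9.4  29.4] z [102.5 106.3 107.5]
h58 [257 185 120  56] px -23.1 25.5 py [-198.5 -150.2 -102.7] z [54.1 55.4 56.6]
h58 [ 66 186  24  15] px 13.8 25.2 py [36.  43.9 52.1] z [54.2 57.2 58.5]
h58 [ 94 189  81  48] px -19.5 22.3 py [-27.9 -18.8  24.6] z [54.6 57.5 62. ]
h58 [201 189  16  51] px -21.6 22.4 py [-64.1 -60.6 -56.1] z [53.9 56.4 57.5]
crosshead [ 75 182 130  55] px -21.8 25.3 py [-52.3 -28.4  46.9] z [40.3 46.8 52. ]
crosshead [203 185  19  52] px -21.3 22.2 py [-64.3 -63.7 -57. ] z [39.1 45.6 52.2]
```

Three squeezes in, the block is sliding with the pad (y -14 to +29.4) and still upright. I give two more and hold the last one.

```bash
python3 -m pendant '[{"xyz":[0,0,0],"roll":0,"jaw":1},{"xyz":[0,0,0],"roll":0,"jaw":1},{"xyz":[0,0,0],"roll":0,"jaw":1},{"xyz":[0,0,0],"roll":0,"jaw":1},{"xyz":[0,0,0],"roll":0,"jaw":1},{"xyz":[0,0,0],"roll":0,"jaw":1},{"xyz":[0,0,0],"roll":0,"jaw":1},{"xyz":[0,0,0],"roll":0,"jaw":1}]' 28
python3 -m pendant '[{"xyz":[0,0,0],"roll":0,"jaw":0.2},{"xyz":[0,0,0],"roll":0,"jaw":0.2},{"xyz":[0,0,0],"roll":0,"jaw":0.2},{"xyz":[0,0,0],"roll":0,"jaw":0.2},{"xyz":[0,0,0],"roll":0,"jaw":0.2},{"xyz":[0,0,0],"roll":0,"jaw":0.2},{"xyz":[0,0,0],"roll":0,"jaw":0.2},{"xyz":[0,0,0],"roll":0,"jaw":0.2}]' 28
python3 -m pendant '[{"xyz":[0,0,0],"roll":0,"jaw":1},{"xyz":[0,0,0],"roll":0,"jaw":1},{"xyz":[0,0,0],"roll":0,"jaw":1},{"xyz":[0,0,0],"roll":0,"jaw":1},{"xyz":[0,0,0],"roll":0,"jaw":1},{"xyz":[0,0,0],"roll":0,"jaw":1},{"xyz":[0,0,0],"roll":0,"jaw":1},{"xyz":[0,0,0],"roll":0,"jaw":1}]' 28
python3 look.py pics/w12.png | grep -E 'block|h58|cross|grips'
```

```text
time_s: 30.2
ee_pos: [574.2, -206.5, 106.8]
ee_rot: [-180.0, 0.0, -86.4]
force: [-0.9, 4.3, 4.8]
gripper_width: 42.4
time_s: 31.2
ee_pos: [574.2, -207.0, 106.5]
ee_rot: [-180.0, -0.0, -86.4]
force: [-0.5, 0.2, -0.3]
gripper_width: 72.5
time_s: 32.2
ee_pos: [574.2, -206.5, 106.9]
ee_rot: [-180.0, 0.0, -86.4]
force: [-1.6, 3.0, 4.9]
gripper_width: 42.6
grips [258 214  54  46] px -4.9 22.8 py [-146.5 -136.2 -120.1] z [122.2 130.9 136. ]
grips [324 214  54  46] px -5.0 22.7 py [-181.  -164.6 -154.3] z [122.2 130.8 136. ]
grips [286 287  22   4] px -21.5 -18.1 py [-143.7 -137.8 -131.9] z [129.9 131.9 133.1]
grips [328 287  22   4] px -21.8 -18.1 py [-168.9 -163.1 -157.2] z [129.7 131.7 132.9]
blocktop [ 30 208  78  48] px -10.9 20.7 py [-7.9 16.2 35.4] z [103.1 106.4 107.5]
h58 [258 185 120  56] px -23.3 25.4 py [-198.6 -150.  -102.1] z [54.  55.4 56.5]
h58 [ 69 186 100  54] px -21.3 25.1 py [-21.8 -11.1  50.4] z [54.2 57.4 61.8]
h58 [185 189  17  48] px -18.9 22.3 py [-50.4 -46.8 -42.1] z [54.  56.3 57.4]
crosshead [ 76 182 114  56] px -21.5 25.3 py [-36.8 -21.4  47.9] z [39.5 46.7 52.1]
crosshead [188 185  21  52] px -21.4 22.4 py [-51.7 -49.9 -43.4] z [39.3 46.4 52.2]
```

View pics/w12.png

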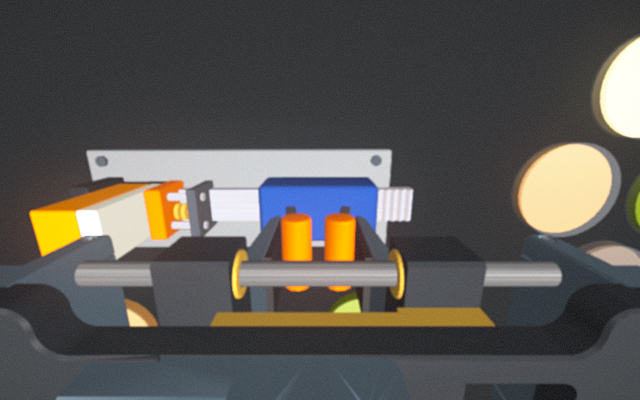

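The picture shows the grips squeezed at (296,250) and (340,250). The block at (35–150, 185–255) is clamped between the stop and the orange pad at (163,210), and the pad-to-crosshead gap is 20.3 mm, so the spring is pushed in about 9.7 mm.

```bash
python3 -c "
from workcell import env
print(env.job_done())"
```

```text
the job is handed in; nothing more can be done
None
```

The block is standing on its foot on the press bed, pressed against the stop with its cream back to the jaw. I handed the job in at about 32 s, with the grips still held squeezed at 28 N. No verdict was reported.

- **Standing it up:** The first try failed. The block slipped out of my light 3 N grip and landed on its side. I picked it up again near its top, let it swing down, stood it on the bench and regrasped it across y. I then set it on the bed and let go.
- **Pressing:** I gave the grips five full squeezes and held the last one, at 42.6 mm opening.

Last checks:
- **Block:** The top is level at 106.4 mm, against an expected 107 mm. Its front face measured 35.4 mm along the press and the stop face about 36 mm, which is contact within the measuring error.
- **Spring:** The gap between pad and crosshead went from 30 to 20.3 mm. That means about 9.7 mm pushed in, or 4.8 N, out of 22 mm of travel. I counted five ratchet steps (38.6 mm), which predicts about the same.
- **Dishes and jar:** I never went near them, but I did not measure their positions again at the end.

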